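Hang a slotted test coupon on a snap hook

ROBOT

A 6-joint arm with a two-finger parallel gripper is mounted at the origin on the work surface. World frame = base frame: x ahead of the robot, y to its left, z up, the work surface at z = 0. Lengths are in m, angles in degrees, forces in N, time in s.
With the tool pointing down it reaches from about 0.325 to 0.925 m from the base axis. Payload 3.1 kg.
Tool frame: the origin (TCP) lies at the very end of the fingers, on their centre line; the grasp point (between the pads) lies 19 mm behind it; x points along the fingers, y is the direction in which the jaws open and shut, and the axes are right-handed (so a half turn about x gives the same grasp; the last joint's range is limited). The gripper opens to 85 mm and grips with 20 to 120 N. Pads are 22 mm wide; open, the fingers measure 114 mm over their backs; the gripper's body (76 mm by 85 mm) begins 54 mm behind the grasp point. The pads swing forward as they close: fully open they stand 13 mm farther back than shut.
Start: joints at [-75.814, 12.427, 92.441, -0, 75.132, -6.429], TCP at [0.22, -0.585, 0.231] pointing down, gripper open.
Joint ranges: [-157.48, 157.48], [-44.54, 120.13], [17.64, 146.25], [-64.5, 244.5], [7.68, 150.69], [-147.95, 147.95]. Speed limits (degrees/s): [159.86, 159.86, 180, 180, 180, 180].

INTERFACE

Orientations are given as a 3x3 rotation matrix whose columns are the frame's x, y, z axes.
In Python, from cell import * gives the robot as it stands.
- The arm moves only by the tool servo_tool, never from a script. Its argument "series" is a list of rows, each an object with "travel": the shift along the world's x, y, z in mm, a list of three; "delta_rot": the turn, a rotation vector about the world's x, y, z in degrees, a list of three. A call has 1 to 10 rows; each row shifts and turns the commanded pose from where the row before left it; what a row does not reach is not made up. A row lasts 1/12 s, in which the tool goes at most 41.7 mm and 7.16 degrees, less where a joint would pass 70% of its speed; a pose out of reach is approached as far as the arm can. A call with a gripper value outside its range is refused whole. "fingers" is the opening, from 0 (shut) to 1 (fully open), set as the call begins (left out, the last holds). The fingers move at their own pace and stop on an object; "squeeze" is the grip in N (left out, the last holds). Time passes only in rows, so rows that do not move let the fingers close. It gives the time, the measured TCP pose, the force and the opening at its end, in the units of the state.
- get_state(): the state, without advancing time (a new reading comes with each control period).
- read_camera(name): name is "scene" or "top" or "wrist"; returns a dict with "frame" (420x560x3 uint8, red, green, blue), "range_z" (420x560 float32, m along the optical axis (not along the pixel's ray), 0 where there is no reading), "fx", "fy", "cx", "cy" (pixels), "k1" (the pictures are not rectified: a ray, as slopes to the right and down, at radius r is drawn at 1 + k1 r^2 times it, then the intrinsics apply), "origin" and "attitude" of the camera in the world. Camera axes: x right, y up, looking along -z (the intrinsics and any distortion apply to the point x, -y, -z); pixel columns grow to the right and rows downward; lengths in m; the calibration is good to about 2 mm. A picture is of the moment at which its call begins.
- close_job(): hands the job in, once; it reports no verdict.
The state is a dict: "t": time; "joints": joint angles; "joint_velocities": joint speeds; "joint_torque": joint torques, N m; "position": TCP position; "tcp_rot": TCP orientation; "ft_force": force on the tool from outside, world axes, zero at the start; "ft_torque": the same for the moment, N m; "grip_width": opening from 0.0 (shut) to 1.0 (fully open).
Only numpy, scipy, OpenCV 4.12 (cv2) and the standard library are available. Lean on these libraries where they do the work, as an engineer would, in place of code of your own. Each camera call takes 0.05 s, during which the arm holds its last target.

TASK

Take the steel coupon with the tall slotted eye out of the rack and hang it on the stand's snap hook: thread the hook's nose through the eye and push gently against the sprung gate until the coupon's edge strip has passed inside and the gate has snapped shut behind it, without ramming the hook. Only then lower the coupon onto the nose and let it go, so that it hangs still and upright; leave the other coupon and everything else on the bench where it is.

Things in the scene. Friction and masses are not known exactly. Their poses are not given: they have to be found in the camera images.
- coupon_center (a point): THE SLOTTED COUPON, centre, half-way up. Bare steel plate standing upright in the rack, 8 mm thick (its x), 42 mm wide (y), 145 mm tall (z), about 0.3 kg, alike from both faces. Above its eye is a plain tab 45 mm high: grip it across the 8 mm thickness, in its upper 30 mm, so that the fingers stay clear of the eye. Only its rectangular window marks it from the other coupon.
- coupon_slot (a point): centre of the slotted coupon's eye, 84 mm above its lower end; axes as the coupon's. The eye is one rectangular window through the thickness, 26 mm wide (y), 32 mm high (z), with an 8 mm wide strip of plate left on either side of it (strip centres at y = -17 and +17 mm).
- hole_coupon_center (a point): the other coupon: same outline, steel and size, but pierced only by a 12 mm round hole; it stays where it stands. Centre, half-way up.
- rack: grey plastic rack fixed to the bench, 44 (x) by 176 (y) by 34 mm high, origin at the centre of its underside. Two pockets at y = -44.5 and +44.5 mm, each 11 mm (x) by 61 mm (y) and 24 mm deep, floor 10 mm up; a coupon stands in each, broad faces to the rack's x. Which is in which varies. Lift straight up by over 30 mm to clear it, 150 to pass over the other.
- stand: stand fixed to the bench; origin on the bench right below hook_mid. Grey foot (x 125 to 215 mm, 16 mm thick) and a 22 mm column 190 mm tall at x = 165, y = -18 mm, whose clamp holds the level stem of a steel snap hook. The hook lies flat, its bar 8 mm thick, centre line 140 mm above the bench, open towards the stand's -x, away from the column. Keep the push on it under 25 N; set down gently.
- hook_mid (a point): fixed reference, stand axes, hook height. THE HOOK IS CLAMPED UP TO 22 mm TO EITHER SIDE OF IT ALONG x; that is not measured: feel or see it. For a hook not shifted, from here: the nose, a straight bar, lies along x at y = 0 from its free end x = -16 to 9 mm, then a half-circle bend (far end x = 27) leads to the shank at y = -36 mm, which comes forward to x = -30. Throat 28 mm.
- meet_mid (a point): fixed reference 22 mm to -x of hook_mid. Hold the coupon upright, its faces square to the stand's x, the nose's end in the middle of its eye, and move it along +x: the nose goes through the eye. With its eye's centre here (hook not shifted) the strip at y = -17 mm meets the gate; pushing on takes about 5 to 10 N. Start at least 50 mm before this point.
- snap_mid (a point): fixed reference 13 mm to +x of hook_mid: with the eye's centre here (hook not shifted) the gate slips off behind the strip and snaps shut, and the push drops off. About 5 mm further the strip strikes the solid bend: stop before or at first touch. Then lower the coupon until its eye's top rests on the nose (eye centre then 12 mm below the bar's centre line) and let go.
- gate (a joint): sprung gate of the hook: steel finger 6 mm thick, 30 mm long, on a vertical pin at the shank (x = -22, y = -32 mm from hook_mid, hook not shifted), reaching across the throat to the nose. 0 = shut; grows (rad, to 1.0) as pushed inward, +x of the stand. It opens about 0.7 while the strip passes and springs back to 0. It does not open outward.
- wrench_grip (a point): open-ended steel wrench, 150 mm long, lying flat; bystander. Point on its handle.
- core_a_center (a point): grey concrete core, 38 mm across, 38 mm high, standing; bystander. Its centre.
- jar_top (a point): amber glass jar with a white cap, 54 mm across, 75 mm high, standing; bystander. Its centre, half-way up.
- core_b_center (a point): grey concrete core, 44 mm across, 44 mm high, standing; bystander. Its centre.
- beaker_rim (a point): white ceramic beaker, 60 mm across, 60 mm high, standing; bystander. Centre of its mouth.
- brass_top (a point): small brass weight, 30 mm across, 34 mm high, standing; bystander. Its centre, half-way up.
Not all that is in view belongs to the job. What is shaped like the part that bears coupon_center but blue or green is not meant.

How it is judged (in metres and radians):
On the way, in this order (a step that is already met when the one before it is completed fails the run):
1. the slotted coupon is lifted clear of the rack (height (world z) of coupon_slot above 0.13 m), for 0.1 s.
2. the coupon, nose through its eye, pushes the gate open (value of joint gate above 0.4 rad and contact force between coupon and stand above 1 N and y of coupon_slot in the frame of stand between -0.018 and 0.018 m), for 0.05 s.
3. with the coupon still in the fingers, the strip is inside and the gate has snapped shut (value of joint gate below 0.1 rad and x of coupon_slot in the frame of stand between -0.012 and 0.047 m and y of coupon_slot in the frame of stand between -0.018 and 0.018 m and contact force between the fingers and coupon above 1 N), for 0.1 s.
At the end, for the whole second after the job is handed in: The slotted coupon hangs by its eye on the hook's nose, inside the shut gate (within 0.1 rad of shut), upright within 0.2 rad, still and let go; it never pressed the hook with over 25 N (45 N on touching down); the other coupon and the bystanders moved at most 25 mm (value of joint gate below 0.1 rad and x of coupon_slot in the frame of stand between -0.012 and 0.047 m and y of coupon_slot in the frame of stand between -0.018 and 0.018 m and height (world z) of coupon_slot between 0.118 and 0.137 m and angle between coupon_slot's own z axis and vertical below 0.2 rad and contact force between stand and anything else above 1 N and linear speed of coupon below 0.03 m/s and contact force between the fingers and coupon below 0.05 N).
It fails at once if the coupon is rammed into the gate or the bend (over 25 N, eye not yet lowered) (contact force between coupon and stand above 25 N and height (world z) of coupon_slot above 0.132 m).
It fails at once if the coupon is banged down on the hook (over 45 N) (contact force between coupon and stand above 45 N).
It fails at once if the other coupon is moved by more than 25 mm (distance of hole_coupon_center from where it was at the start of the episode above 0.025 m).
It fails at once if a bystander is moved by more than 25 mm (distance of any of wrench_grip, core_a_center, jar_top, core_b_center, beaker_rim, brass_top from where it was at the start of the episode above 0.025 m).
It also fails if it takes over 61 s, if anything falls off the work surface, if the arm or the gripper's body presses on something with over 40 N, if the wrist force passes 120 N, or if a joint passes its speed limit or range.

## Working session

There is one attempt and no reset: what is moved stays moved. The work goes in short steps, Python scripts to look and compute and a tool call to move; the robot and the scene stay as the last step left them, time stands still between calls to the robot, and variables do not carry over. Pictures are saved under pics/ and viewed, and the job is handed in when it is done.

Besides the shell and the picture viewer there is one more tool, called after "Call:" in YAML: its name, and indented under it one key for each argument. servo_tool: Moves the arm, as the interface text tells. Its arguments: {"type":"object","properties":{"series":{"type":"array"},"fingers":{"type":"number"},"squeeze":{"type":"number"}},"required":["series"]}

```bash
ls; mkdir -p pics; cat > h.py <<'E'
from cell import *
import numpy as np, cv2
def snap(name,fn):
    c=read_camera(name); np.savez('pics/'+fn+'.npz',**{k:np.array(v) for k,v in c.items()})
    cv2.imwrite('pics/'+fn+'.png',c['frame'][:,:,::-1]); return c
def load(fn):
    z=np.load('pics/'+fn+'.npz'); return {k:z[k] for k in z.files}
def rays(c,uv):
    uv=np.array(uv,float).reshape(-1,2)
    d=np.stack([(uv[:,0]-c['cx'])/c['fx'],(uv[:,1]-c['cy'])/c['fy']],1)
    s=d.copy()
    for _ in range(20): s=d/(1+c['k1']*(s**2).sum(1,keepdims=True))
    return s
def pts(c,uv,z=None):
    uv=np.array(uv).reshape(-1,2); s=rays(c,uv)
    r=c['range_z'][uv[:,1].astype(int),uv[:,0].astype(int)] if z is None else z
    p=np.stack([s[:,0]*r,-s[:,1]*r,-r*np.ones(len(s))],1)
    return p@np.array(c['attitude']).T+np.array(c['origin'])
def onplane(c,uv,h):
    s=rays(c,uv); d=np.stack([s[:,0],-s[:,1],-np.ones(len(s))],1)@np.array(c['attitude']).T
    o=np.array(c['origin']); return o+d*((h-o[2])/d[:,2])[:,None]
def cloud(c):
    H,W=c['range_z'].shape; v,u=np.mgrid[:H,:W]
    return pts(c,np.stack([u.ravel(),v.ravel()],1)).reshape(H,W,3)
def crop(fn,out,x0,y0,x1,y1,k):
    im=cv2.imread('pics/'+fn+'.png')[y0:y1,x0:x1]; cv2.imwrite('pics/'+out+'.png',cv2.resize(im,None,fx=k,fy=k,interpolation=cv2.INTER_CUBIC))
E
python3 - <<'E'
from h import *
for n in ('scene','top','wrist'):
    c=snap(n,n+'0'); print(n,c['origin'],np.array(c['attitude']).round(3).tolist(),c['fx'],c['k1'])
print(get_state())
E
```

```text
pics
scene [ 1.34088527 -0.11241659  0.79540598] [[0.144, -0.636, 0.758], [0.989, 0.105, -0.1], [-0.016, 0.765, 0.644]] 431.29664252300455 -0.12113853716277369
top [ 0.47253323 -0.00675529  1.20739678] [[0.014, 0.998, -0.055], [-1.0, 0.014, -0.009], [-0.009, 0.056, 0.998]] 487.9464703041405 0.04805717055716633
wrist [ 0.28195763 -0.56046585  0.37346824] [[0.352, 0.902, 0.251], [-0.936, 0.34, 0.092], [-0.002, -0.268, 0.963]] 317.7708952112752 -0.03007489720020448
{'t': 0.15, 'joints': array([-7.58141559e+01,  1.24685637e+01,  9.25076979e+01, -1.52396947e-03,
        7.51334193e+01, -6.42758669e+00]), 'joint_velocities': array([-0.01794034, -0.11736943, -0.17178917,  0.07135023, -0.09693757,
        0.16175483]), 'joint_torque': array([ 1.73485423e-04, -3.97446442e+01, -3.04415524e+01, -1.28666034e-04,
        5.78682360e-03, -2.13461931e-05]), 'position': array([ 0.21990653, -0.58436268,  0.2302464 ]), 'tcp_rot': array([[-4.94055282e-04,  3.52067002e-01, -9.35974669e-01],
       [ 1.84961664e-03, -9.35972861e-01, -3.52067298e-01],
       [-9.99998167e-01, -1.90513503e-03, -1.88766650e-04]]), 'ft_force': array([0.98199242, 0.26314541, 0.3912982 ]), 'ft_torque': array([-0.02499499, -0.00801858,  0.00867532]), 'grip_width': 1.0004899418462965}
```

View pics/scene0.png

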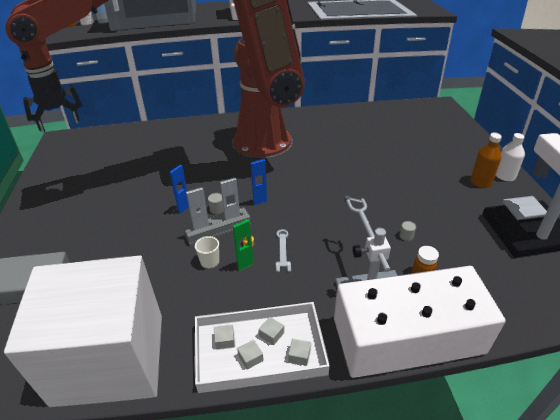

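View pics/top0.png

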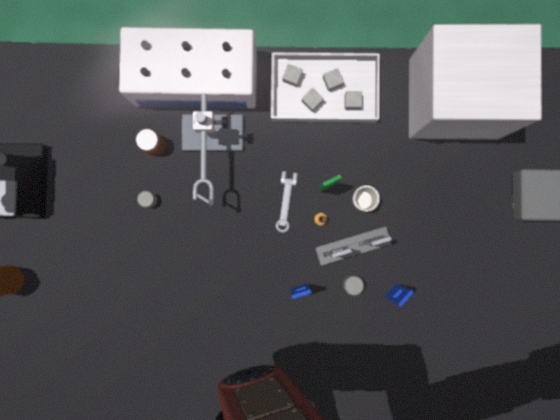

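View pics/wrist0.png

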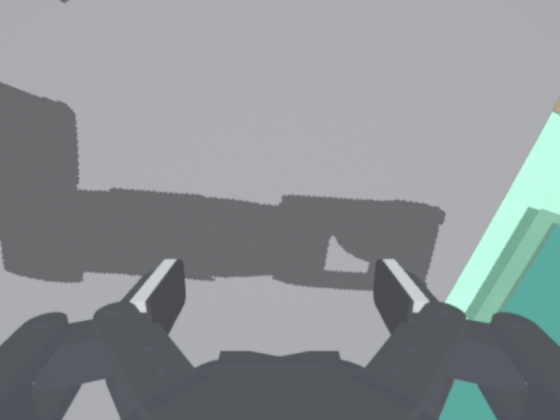

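```bash
python3 - <<'E'
from h import *
crop('scene0','c1',160,150,280,280,6) if 0 else crop('scene0','c1',160,150,280,240,6)
crop('top0','c2',290,200,420,280,6)
crop('top0','c3',170,90,260,220,4)
crop('scene0','c4',320,180,450,300,5)
E
```

```text
(no output)
```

View pics/c1.png

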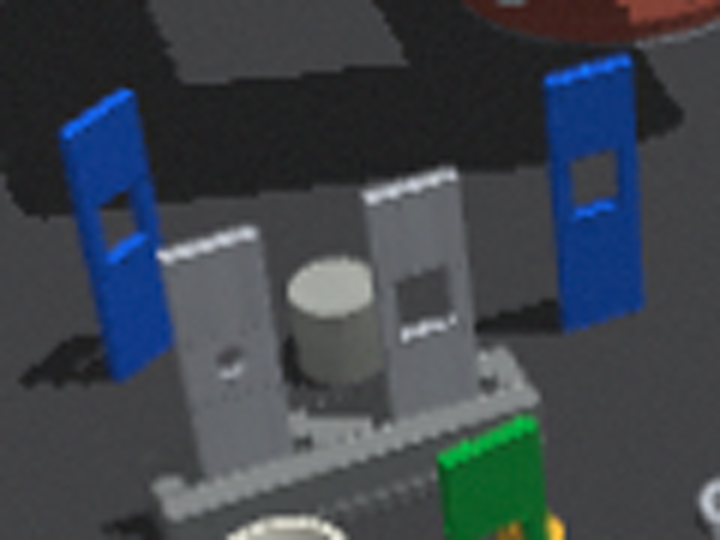

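View pics/c2.png

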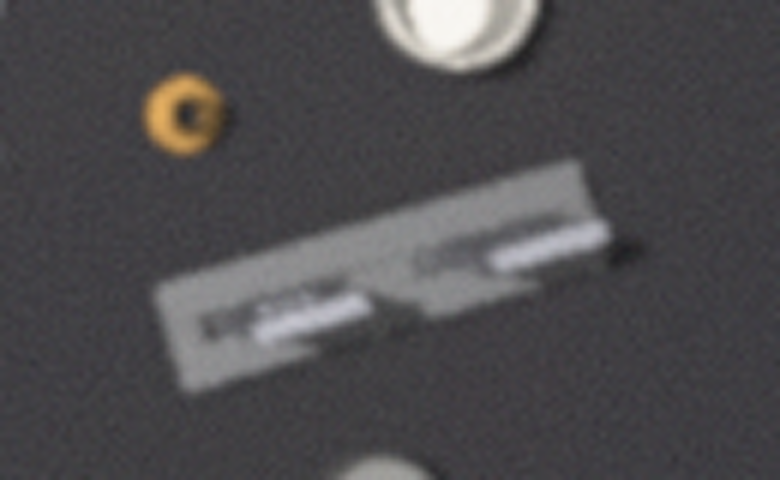

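View pics/c3.png

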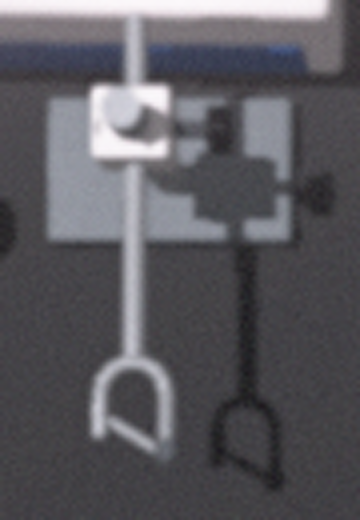

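View pics/c4.png

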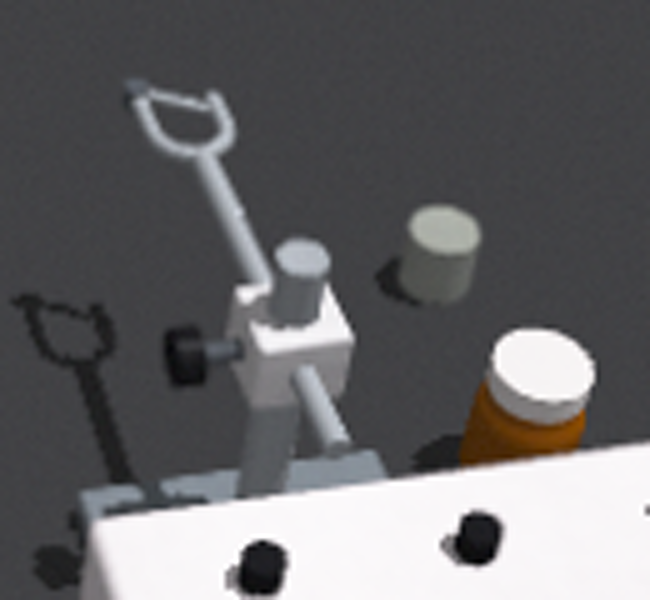

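```bash
python3 - <<'E'
from h import *
for fn in('top0','scene0'):
    c=load(fn); P=cloud(c)
    # rack
    for nm,lo,hi,zr in(('tops',(0.3,-0.35),(0.62,0.05),(0.125,0.165)),('rack',(0.3,-0.35),(0.62,0.05),(0.028,0.040)),('hook',(0.5,0.05),(0.85,0.3),(0.13,0.155)),('foot',(0.5,0.05),(0.9,0.3),(0.011,0.022)),('coltop',(0.5,0.05),(0.9,0.3),(0.18,0.2))):
        m=(P[...,0]>lo[0])&(P[...,0]<hi[0])&(P[...,1]>lo[1])&(P[...,1]<hi[1])&(P[...,2]>zr[0])&(P[...,2]<zr[1])
        n,l,s,ce=cv2.connectedComponentsWithStats(m.astype(np.uint8),connectivity=8)
        for i in range(1,n):
            if s[i,4]<6: continue
            q=P[l==i]; col=c['frame'][l==i].mean(0).round()
            r=cv2.minAreaRect((q[:,:2]*1000).astype(np.float32))
            print(fn,nm,s[i].tolist(),'c',np.round(r[0],1),'sz',np.round(r[1],1),'ang',round(r[2],1),'z',np.median(q[:,2]).round(4),col)
E
```

```text
top0 tops [322, 175, 19, 12, 82] c [ 597.9 -107.6] sz [ 7.7 41.9] ang 26.3 z 0.1454 [ 68. 142.  83.]
top0 tops [370, 236, 22, 9, 96] c [ 468.1 -215.4] sz [ 8.2 42.2] ang 17.1 z 0.1544 [153. 153. 160.]
top0 tops [330, 248, 21, 9, 91] c [ 440.9 -128.1] sz [ 7.9 41.3] ang 17.3 z 0.1555 [160. 160. 168.]
top0 tops [291, 289, 20, 10, 92] c [351.3 -44. ] sz [ 8.1 41.7] ang 18.4 z 0.1447 [ 53.  88. 176.]
top0 tops [397, 289, 16, 18, 133] c [ 345.4 -268.4] sz [ 9.9 43.2] ang 48.6 z 0.144 [ 45.  75. 154.]
top0 rack [362, 189, 14, 20, 37] c [ 570.8 -211.3] sz [48.6 23.1] ang 19.2 z 0.0336 [156. 152. 146.]
top0 rack [315, 227, 77, 38, 1009] c [ 454.7 -172. ] sz [ 44.3 178.1] ang 17.2 z 0.0347 [125. 125. 127.]
top0 rack [387, 284, 12, 14, 19] c [ 349.  -266.1] sz [ 1.7 41. ] ang 48.0 z 0.0347 [ 33.  52. 107.]
top0 hook [180, 67, 10, 10, 66] c [836.3 218.8] sz [19.4 17.2] ang 33.9 z 0.1407 [124. 117. 122.]
top0 hook [221, 68, 9, 11, 72] c [835.5 129.9] sz [19.7 16.9] ang 9.0 z 0.1402 [131. 124. 129.]
top0 hook [201, 94, 6, 18, 107] c [764.8 175.2] sz [40.  11.4] ang 1.5 z 0.1455 [158. 156. 164.]
t
[... 2208 characters left out ...]
8. 41.]
scene0 hook [368, 288, 10, 11, 83] c [834.5 130. ] sz [18.1 18.4] ang 57.7 z 0.1382 [45. 44. 47.]
scene0 foot [412, 267, 6, 7, 17] c [696.3 293.5] sz [23.7  2.6] ang 5.5 z 0.0169 [93. 68. 43.]
scene0 foot [377, 270, 20, 9, 115] c [691.2 223.7] sz [50.9 21.1] ang 89.9 z 0.0149 [135. 143. 151.]
scene0 foot [336, 274, 32, 11, 194] c [692.5 139.3] sz [24.2 76.6] ang 4.2 z 0.0154 [108. 115. 122.]
scene0 foot [334, 318, 2, 6, 7] c [803.2  69.6] sz [ 0.8 11.5] ang 89.1 z 0.0163 [93. 91. 93.]
scene0 foot [336, 325, 11, 34, 46] c [857.9  70.4] sz [81.6  1.3] ang 1.0 z 0.0172 [109. 105. 108.]
scene0 coltop [375, 228, 11, 11, 92] c [722.9 174.7] sz [21.1 23.6] ang 50.5 z 0.1875 [144. 148. 154.]
```

```bash
python3 - <<'E'
from h import *
c=load('top0'); P=cloud(c)
z=P[...,2]; x=P[...,0]; y=P[...,1]
m=(z>0.13)&(z<0.155)&(x>0.5)&(x<0.68)&(y>0.1)&(y<0.25)
np.set_printoptions(linewidth=200,suppress=True)
v,u=np.where(m)
print(u.min(),u.max(),v.min(),v.max())
for r in range(v.min(),v.max()+1,1):
    k=v==r; print(r,[(int(a),*(P[r,a]*1000).round(0).astype(int)) for a in u[k]][:12] if r>=175 else (P[r,u[k]].mean(0)*1000).round(1))
# foot edges
f=(z>0.011)&(z<0.022)&(x>0.65)&(x<0.80)&(y>0.08)&(y<0.27)
v,u=np.where(f)
L=[];R=[]
for r in range(v.min()+2,v.max()-1):
    k=u[v==r]; L.append(P[r,k.min()]);R.append(P[r,k.max()])
L=np.array(L);R=np.array(R)
for e in(L,R): print('edge',e.mean(0),np.degrees(np.polyfit(e[:,0],e[:,1],1)[0]))
B=[]
for cc in range(u.min()+2,u.max()-1): B.append(P[v[u==cc].max(),cc])
B=np.array(B); B=B[abs(B[:,0]-np.median(B[:,0]))<.004]; print('front',np.median(B[:,0]),np.polyfit(B[:,1],B[:,0],1))
g=c['frame'][175:210,185:240].astype(int).sum(2)//3
print(g[:, :32])
E
```

```text
193 213 141 205
141 [679.6 174.  147. ]
142 [677.7 174.2 145.4]
143 [675.2 173.9 147. ]
144 [673.2 174.1 145.6]
145 [670.8 173.9 146.7]
146 [668.6 173.8 146.7]
147 [666.5 173.9 146.2]
148 [664.4 173.9 145.7]
149 [662.2 173.9 145.6]
150 [659.7 173.6 147.1]
151 [658.  173.9 144.6]
152 [655.6 173.7 145.7]
153 [653.2 173.6 146.3]
154 [651.1 173.5 146.1]
155 [648.9 173.6 145.7]
156 [646.7 173.4 146.2]
157 [644.5 173.4 146. ]
158 [642.4 173.5 145.3]
159 [640.  173.2 146.6]
160 [637.9 173.3 145.7]
161 [635.8 173.4 145.2]
162 [633.3 173.  146.8]
163 [631.3 173.2 145.5]
164 [629.  173.1 146.1]
165 [626.9 173.1 145.5]
166 [624.8 173.1 145.3]
167 [622.5 173.  145.9]
168 [620.5 173.2 144.1]
169 [617.9 172.7 147.1]
170 [615.8 172.7 146.7]
171 [613.5 172.6 147.1]
172 [611.4 172.6 146.7]
173 [609.3 172.7 145.8]
174 [607.1 172.6 145.8]
175 [(201, np.int64(605), np.int64(177), np.int64(148)), (202, np.int64(604), np.int64(174), np.int64(151)), (203, np.int64(605), np.int64(172), np.int64(147)), (204, np.int64(604), np.int64(170), np.int64(151)), (205, np.int64(605), np.int64(169), np.int64(142))]
176
[... 12825 characters left out ...]
(213, np.int64(544), np.int64(149), np.int64(147))]
204 [(209, np.int64(542), np.int64(158), np.int64(145)), (210, np.int64(541), np.int64(156), np.int64(148)), (211, np.int64(542), np.int64(154), np.int64(146)), (212, np.int64(542), np.int64(151), np.int64(147)), (213, np.int64(542), np.int64(151), np.int64(137))]
205 [(210, np.int64(539), np.int64(156), np.int64(144)), (211, np.int64(539), np.int64(154), np.int64(145)), (212, np.int64(540), np.int64(152), np.int64(144))]Traceback (most recent call last):
  File "<stdin>", line 15, in <module>
    return umr_minimum(a, axis, None, out, keepdims, initial, where)
ValueError: zero-size array to reduction operation minimum which has no identity
```

The candidates in the scene image are grey (197,210) with a round hole, grey (231,200) with a rectangular window, blue (180,188), blue (259,182) and green (244,245). The crop confirms that the grey one at (231,200) is the target. It stands at about (441,-128.5) with its top at z=155 mm and yaw 17.3°.

The stand's yaw is about 1.2° and its origin is about (557,189). The hook looks shifted about +10 mm along x: nose end at x≈551.5, bend centre at x≈594.5.

Call:
servo_tool:
  series:
    - {"travel":[8,15,0],"delta_rot":[0,0,4]}
    - {"travel":[14,29,0],"delta_rot":[0,0,5.5]}
    - {"travel":[14,29,0],"delta_rot":[0,0,5.5]}
    - {"travel":[14,29,0],"delta_rot":[0,0,5.5]}
    - {"travel":[14,29,0],"delta_rot":[0,0,5.5]}
    - {"travel":[14,29,0],"delta_rot":[0,0,5.5]}
    - {"travel":[14,29,0],"delta_rot":[0,0,5.5]}
    - {"travel":[14,29,0],"delta_rot":[0,0,5.5]}
    - {"travel":[14,29,0],"delta_rot":[0,0,5.5]}
    - {"travel":[14,29,0],"delta_rot":[0,0,5.5]}
  fingers: 1

```text
t: 0.98
position: [0.3543, -0.3073, 0.231]
tcp_rot: [[-0.0, 0.963, -0.269], [0.0, -0.269, -0.963], [-1.0, -0.0, -0.0]]
ft_force: [0.2, 0.8, 0.5]
grip_width: 1.0
```

Call:
servo_tool:
  series:
    - {"travel":[14,29,0],"delta_rot":[0,0,5.5]}
    - {"travel":[14,29,0],"delta_rot":[0,0,5.5]}
    - {"travel":[14,29,0],"delta_rot":[0,0,5.5]}
    - {"travel":[14,29,0],"delta_rot":[0,0,5.5]}
    - {"travel":[14,29,0],"delta_rot":[0,0,5.5]}
    - {"travel":[9,20,0],"delta_rot":[0,0,5.5]}
    - {"travel":[5,10,0],"delta_rot":[0,0,0.3]}
    - {"travel":[3,5,0],"delta_rot":[0,0,0]}
    - {"travel":[0,0,0],"delta_rot":[0,0,0]}
    - {"travel":[0,0,0],"delta_rot":[0,0,0]}

```text
t: 1.82
position: [0.4408, -0.1297, 0.2311]
tcp_rot: [[-0.001, 0.955, 0.298], [-0.001, 0.298, -0.955], [-1.0, -0.001, 0.0]]
ft_force: [-0.1, -0.0, -1.1]
grip_width: 1.001
```

```bash
python3 - <<'E'
from h import *
np.set_printoptions(suppress=True,precision=4)
s=get_state(); print(s['t'],s['position'],s['tcp_rot'],s['ft_force'],s['joints'])
c=snap('wrist','wrist1')
P=cloud(c)
for zr in((0.135,0.17),(0.025,0.042)):
    m=(P[...,2]>zr[0])&(P[...,2]<zr[1])&(c['range_z']>0)
    n,l,st,ce=cv2.connectedComponentsWithStats(m.astype(np.uint8))
    for i in range(1,n):
        if st[i,4]<60: continue
        q=P[l==i]; q=q; r=cv2.minAreaRect((q[:,:2]*1000).astype(np.float32)); print(zr,st[i],np.round(r[0],1),np.round(r[1],1),r[2],np.median(q[:,2]))
E
```

```text
1.8167 [ 0.4408 -0.1297  0.2311] [[-0.0007  0.9546  0.2979]
 [-0.0006  0.2979 -0.9546]
 [-1.     -0.0008  0.0004]] [-0.0903 -0.0278 -1.1084] [-25.121   -8.4349 113.9495  -0.0508  74.5038 -42.4374]
(0.135, 0.17) [ 179   25   20   69 1027] [348.3 -43.9] [ 8.8 42. ] 17.634645462036133 0.14554289510360785
(0.135, 0.17) [273 185  11  61 667] [ 438.3 -128.8] [ 7.5 42.2] 17.5162410736084 0.15568951067093506
(0.135, 0.17) [465 219  19  53 875] [ 594.8 -108. ] [ 9.4 42.9] 27.001371383666992 0.14482961855598453
(0.135, 0.17) [274 288  10  59 578] [ 464.8 -213. ] [ 7.5 42.8] 17.287452697753906 0.1553767023390349
(0.025, 0.042) [217  58   8  45 135] [351.8 -43.5] [ 6.5 41.8] 10.121713638305664 0.03419258687075177
(0.025, 0.042) [ 258  145   42  149 4443] [ 451.7 -170.7] [ 44.  174.6] 17.64739990234375 0.03484393872034752
(0.025, 0.042) [188 181  32  30 154] [ 364.9 -159.1] [15.8 41.8] 63.7082405090332 0.03390337427881038
(0.025, 0.042) [411 190  12  39 236] [ 592.  -109.4] [ 7.  42.6] 17.612043380737305 0.03380157042197568
(0.025, 0.042) [ 503  209   57  104 1102] [ 759.8 -129.1] [  7.8 140.7] 0.18738888204097748 0.03195264344040566
(0.025, 0.042) [339 248  41  28 181] [ 549.2 -185.2] [50.9 18.9] 51.05564880371094 0.033317407988432635
(0.025, 0.042) [345 279  29  16 235] [ 565.8 -216.8] [37.8 10.4] 8.982879638671875 0.033211191634686055
(0.025, 0.042) [527 284  33  37 843] [ 806.9 -169.7] [40.7 40.9] 1.9063663482666016 0.033844821973396444
(0.025, 0.042) [453 379  27  12 149] [ 755.3 -309.9] [ 3.  41.9] 87.04882049560547 0.03651605303608352
```

View pics/wrist1.png

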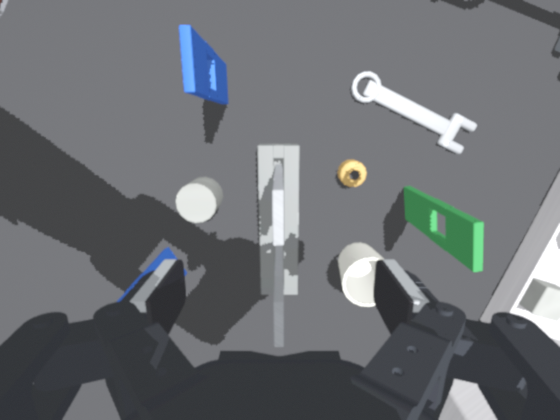

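The wrist view shows the coupon edge-on and centred between the jaws (u≈278). It agrees with the top camera to about 2.5 mm.

Call:
servo_tool:
  series:
    - {"travel":[-0.5,1.5,-8],"delta_rot":[0,0,0]}
    - {"travel":[0,0,-15],"delta_rot":[0,0,0]}
    - {"travel":[0,0,-18],"delta_rot":[0,0,0]}
    - {"travel":[0,0,-18],"delta_rot":[0,0,0]}
    - {"travel":[0,0,-18],"delta_rot":[0,0,0]}
    - {"travel":[0,0,-14],"delta_rot":[0,0,0]}
    - {"travel":[0,0,-9],"delta_rot":[0,0,0]}
    - {"travel":[0,0,-4],"delta_rot":[0,0,0]}
    - {"travel":[0,0,0],"delta_rot":[0,0,0]}
    - {"travel":[0,0,0],"delta_rot":[0,0,0]}

```text
t: 2.7
position: [0.4409, -0.128, 0.1277]
tcp_rot: [[0.001, 0.954, 0.299], [-0.0, 0.299, -0.954], [-1.0, 0.0, 0.0]]
ft_force: [0.5, -0.5, 0.1]
grip_width: 1.005
```

Call:
servo_tool:
  series:
    - {"travel":[0,0,0],"delta_rot":[0,0,0]}
    - {"travel":[0,0,0],"delta_rot":[0,0,0]}
    - {"travel":[0,0,0],"delta_rot":[0,0,0]}
    - {"travel":[0,0,0],"delta_rot":[0,0,0]}
    - {"travel":[0,0,0],"delta_rot":[0,0,0]}
    - {"travel":[0,0,0],"delta_rot":[0,0,0]}
    - {"travel":[0,0,0],"delta_rot":[0,0,0]}
    - {"travel":[0,0,0],"delta_rot":[0,0,0]}
    - {"travel":[0,0,0],"delta_rot":[0,0,0]}
    - {"travel":[0,0,0],"delta_rot":[0,0,0]}
  fingers: 0
  squeeze: 50

```text
t: 3.53
position: [0.4408, -0.1276, 0.1276]
tcp_rot: [[0.0, 0.954, 0.299], [-0.0, 0.299, -0.954], [-1.0, 0.0, 0.0]]
ft_force: [-0.1, 0.3, 1.7]
grip_width: 0.085
```

```bash
python3 - <<'E'
from h import *
s=get_state(); print(s['t'],s['position'],s['ft_force'],s['ft_torque'],s['grip_width'])
snap('wrist','wrist2');snap('scene','scene2');crop('scene2','c5',150,130,290,250,5)
E
```

```text
3.5333 [ 0.44078453 -0.12756892  0.12756507] [-0.12180934  0.25366761  1.73312705] [-0.00029517  0.13134919 -0.03051628] 0.08532343595213789
```

View pics/c5.png

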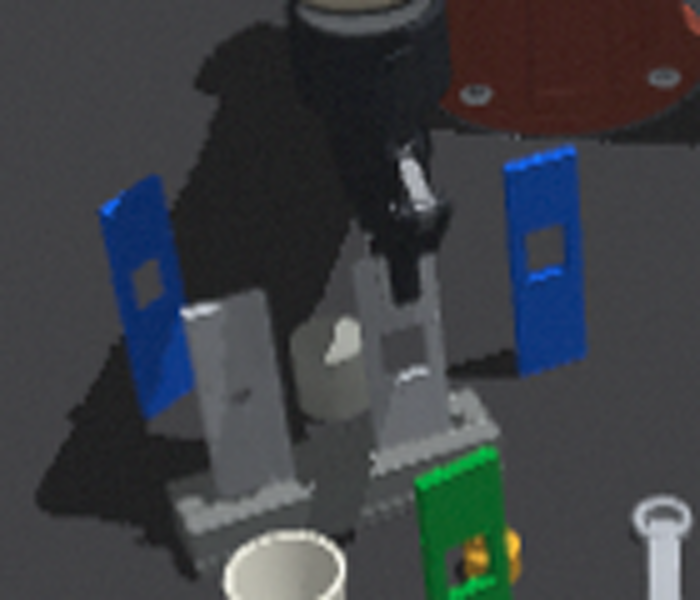

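Call:
servo_tool:
  series:
    - {"travel":[0,0,4],"delta_rot":[0,0,0]}
    - {"travel":[0,0,10],"delta_rot":[0,0,0]}
    - {"travel":[0,0,18],"delta_rot":[0,0,0]}
    - {"travel":[0,0,24],"delta_rot":[0,0,0]}
    - {"travel":[0,0,24],"delta_rot":[0,0,0]}
    - {"travel":[0,0,24],"delta_rot":[0,0,0]}
    - {"travel":[0,0,24],"delta_rot":[0,0,0]}
    - {"travel":[0,0,22],"delta_rot":[0,0,0]}
    - {"travel":[0,0,14],"delta_rot":[0,0,0]}
    - {"travel":[0,0,6],"delta_rot":[0,0,0]}

```text
t: 4.47
position: [0.4414, -0.1278, 0.3003]
tcp_rot: [[0.004, 0.954, 0.299], [-0.002, 0.299, -0.954], [-1.0, 0.003, 0.003]]
ft_force: [-0.1, -0.4, -2.2]
grip_width: 0.087
```

Call:
servo_tool:
  series:
    - {"travel":[2,10,0],"delta_rot":[0,0,0]}
    - {"travel":[4,20,0],"delta_rot":[0,0,-1.1]}
    - {"travel":[5,28,0],"delta_rot":[0,0,-2]}
    - {"travel":[5,30,0],"delta_rot":[0,0,-2]}
    - {"travel":[5,30,0],"delta_rot":[0,0,-2]}
    - {"travel":[5,30,0],"delta_rot":[0,0,-2]}
    - {"travel":[5,30,0],"delta_rot":[0,0,-2]}
    - {"travel":[5,30,0],"delta_rot":[0,0,-2]}
    - {"travel":[5,30,0],"delta_rot":[0,0,-2]}
    - {"travel":[4,28,0],"delta_rot":[0,0,-1]}

```text
t: 5.3
position: [0.484, 0.1409, 0.2949]
tcp_rot: [[-0.004, 1.0, 0.022], [0.0, 0.022, -1.0], [-1.0, -0.004, -0.0]]
ft_force: [0.2, -0.8, -3.3]
grip_width: 0.081
```

Call:
servo_tool:
  series:
    - {"travel":[2,24,0],"delta_rot":[0,0,0]}
    - {"travel":[1,16,0],"delta_rot":[0,0,0]}
    - {"travel":[1,8,0],"delta_rot":[0,0,0]}
    - {"travel":[0,4,0],"delta_rot":[0,0,0]}
    - {"travel":[0,0,0],"delta_rot":[0,0,0]}
    - {"travel":[0,0,0],"delta_rot":[0,0,0]}
    - {"travel":[0,0,0],"delta_rot":[0,0,0]}

```text
t: 5.88
position: [0.4894, 0.1896, 0.297]
tcp_rot: [[-0.001, 1.0, 0.022], [-0.001, 0.022, -1.0], [-1.0, -0.001, 0.001]]
ft_force: [1.0, -0.0, -3.7]
grip_width: 0.082
```

```bash
cat > look.py <<'E'
import sys
from h import *
np.set_printoptions(suppress=True,precision=4)
t=sys.argv[1]
s=get_state(); print(s['t'],s['position'],s['tcp_rot'].tolist(),s['ft_force'],s['ft_torque'],s['grip_width'])
for n in('wrist','scene','top'): snap(n,n+t)
E
python3 look.py 3; python3 - <<'E'
from h import *
crop('scene3','c6',300,100,440,220,5)
crop('top3','c7',170,150,310,270,5)
E
```

```text
5.8833 [0.4894 0.1896 0.297 ] [[-0.0005521692470757116, 0.999762179072948, 0.021800926687504257], [-0.0006878421926591175, 0.02180054513855598, -0.9997621032549593], [-0.9999996109910448, -0.0005670334850238696, 0.0006756410187961951]] [ 1.0434 -0.0315 -3.6571] [-0.0236 -0.0292  0.045 ] 0.08167709257788276
```

View pics/scene3.png

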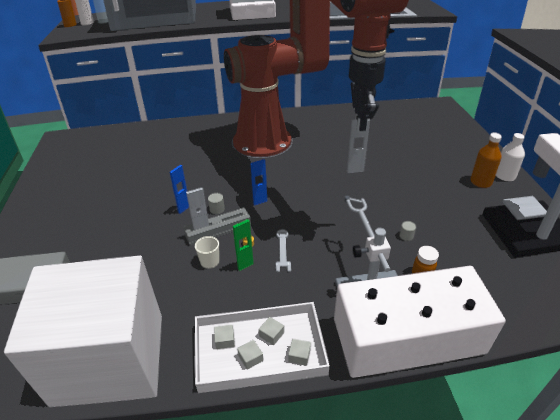

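View pics/wrist3.png

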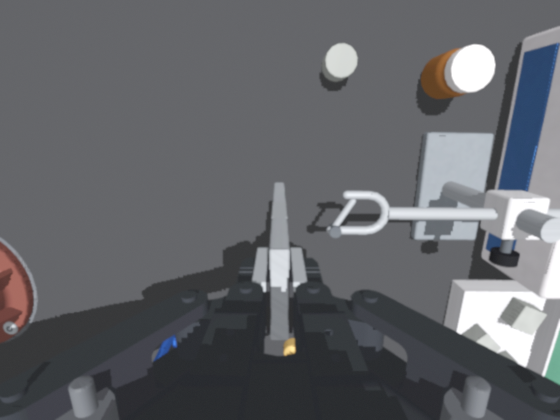

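View pics/c7.png

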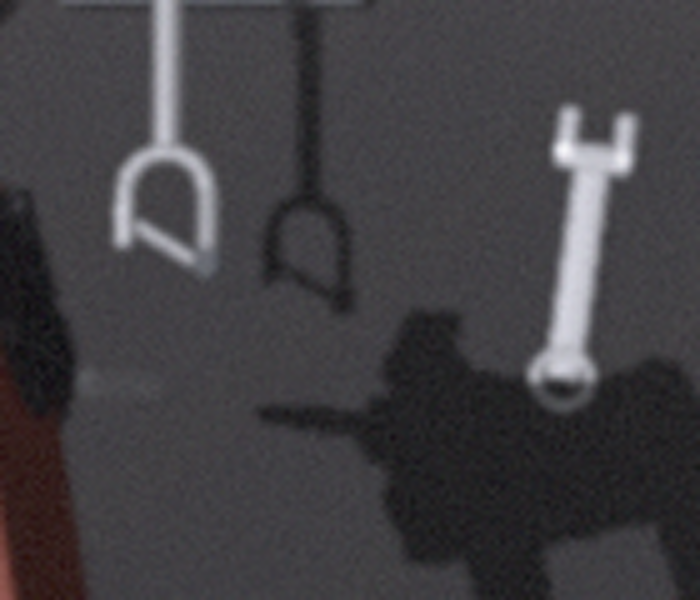

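```bash
cat > meas.py <<'E'
import sys
from h import *
t=sys.argv[1]; np.set_printoptions(suppress=True,precision=1)
s=None
for n in('wrist','scene','top'):
    c=load(n+t); P=cloud(c)*1000; z=P[...,2]; x=P[...,0];y=P[...,1]
    m=(z>134)&(z<152)&(x>530)&(x<606)&(y>140)&(y<205)&(c['range_z']>0)
    nose=m&(y>183)&(x>550)&(x<580); sh=m&(y<163)&(x<580)
    print(n,'nose y',y[nose].mean(),'n',nose.sum(),'minx',x[nose].min(),'minx any',np.percentile(x[m&(y>185)],[0,2]),'shank y',y[sh].mean(),'z',np.median(z[nose]))
    b=m&(abs(y-173)<4)&(x>582); xs=np.sort(x[b]); print('   bend x range at mid',xs[:3], 'wrist pts', b.sum(), 'stem y@600', y[m&(x>598)].mean())
    k=(z>100)&(z<400)&(x>470)&(x<510)&(y>140)&(y<240)&(c['range_z']>0)
    if n=='scene':
        for lo in range(110,320,10):
            q=k&(z>=lo)&(z<lo+10)
            if q.sum()>3: print('   z',lo,'n',q.sum(),'x',np.median(x[q]),'y',y[q].min(),y[q].max())
E
python3 meas.py 3
```

```text
wrist nose y 191.047275278028 n 299 minx 550.2179091501843 minx any [548.3 549.8] shank y 156.2599933741259 z 143.80571029407935
   bend x range at mid [587.2 587.3 587.5] wrist pts 160 stem y@600 174.63524616807322
scene nose y 188.1736874621318 n 25 minx 552.8607137681431 minx any [552.9 553.1] shank y 154.9531860240407 z 141.52759028386674
   bend x range at mid [591.2 592.7 593.4] wrist pts 16 stem y@600 171.22303956649063
   z 170 n 5 x 489.7127064094895 y 172.37556427524754 205.05838457054537
   z 180 n 54 x 491.70788578962186 y 167.3440269371199 208.30383424565946
   z 190 n 53 x 492.06509343321017 y 167.34441174088838 207.0432861397005
   z 200 n 57 x 491.5387974119483 y 167.58659668647036 207.17877874368145
   z 210 n 57 x 492.01188483075987 y 167.7970716345993 206.8151216076039
   z 220 n 55 x 491.49210583377356 y 167.53295430422355 207.9741633047359
   z 230 n 59 x 491.8833771894934 y 164.93283421892735 207.05839488307154
   z 240 n 73 x 490.91239212019786 y 165.41392127897308 208.72161320323357
   z 250 n 28 x 490.7494237101683 y 165.42619123326202 208.27568028590187
   z 260 n 32 x 490.9514722687257 y 165.1529202166735 207.33285881473307
   z 270 n 37 x 491.3405712534815 y 165.51900185805818 208.4319145111892
   z 280 n 64 x 491.2846293835577 y 166.25829159537525 207.21116795807364
   z 290 n 57 x 492.2748775156973 y 165.10739957858223 208.0559631986425
   z 300 n 59 x 493.5509030952282 y 166.28152849132022 208.32121350370625
   z 310 n 69 x 495.4041459697289 y 165.71082532620008 207.90044993477085
top nose y 190.1263942422244 n 54 minx 552.0150341564408 minx any [552. 553.] shank y 155.4160776758777 z 143.51995157842256
   bend x range at mid [591.9 591.9 592. ] wrist pts 27 stem y@600 172.5023723681494
```

Call:
servo_tool:
  series:
    - {"travel":[0,1,-5],"delta_rot":[0,0,0]}
    - {"travel":[0,0,-14],"delta_rot":[0,0,0]}
    - {"travel":[0,0,-20],"delta_rot":[0,0,0]}
    - {"travel":[0,0,-20],"delta_rot":[0,0,0]}
    - {"travel":[0,0,-20],"delta_rot":[0,0,0]}
    - {"travel":[0,0,-18],"delta_rot":[0,0,0]}
    - {"travel":[0,0,-14],"delta_rot":[0,0,0]}
    - {"travel":[0,0,-9],"delta_rot":[0,0,0]}
    - {"travel":[0,0,-3.5],"delta_rot":[0,0,0]}
    - {"travel":[0,0,0],"delta_rot":[0,0,0]}

```text
t: 6.87
position: [0.489, 0.1912, 0.1729]
tcp_rot: [[-0.002, 1.0, 0.023], [-0.0, 0.023, -1.0], [-1.0, -0.002, 0.0]]
ft_force: [0.2, -0.7, -2.1]
grip_width: 0.079
```

Call:
servo_tool:
  series:
    - {"travel":[2,0,0],"delta_rot":[0,0,0]}
    - {"travel":[5,0,0],"delta_rot":[0,0,0]}
    - {"travel":[7,0.2,0],"delta_rot":[0,0,0]}
    - {"travel":[7,0.2,0],"delta_rot":[0,0,0]}
    - {"travel":[7,0.2,0],"delta_rot":[0,0,0]}
    - {"travel":[7,0.2,0],"delta_rot":[0,0,0]}
    - {"travel":[4,0,0],"delta_rot":[0,0,0]}
    - {"travel":[1,0,0],"delta_rot":[0,0,0]}
    - {"travel":[0,0,0],"delta_rot":[0,0,0]}

```text
t: 7.62
position: [0.5299, 0.1923, 0.1736]
tcp_rot: [[-0.0, 1.0, 0.023], [-0.0, 0.023, -1.0], [-1.0, -0.0, 0.0]]
ft_force: [0.5, -0.1, -3.4]
grip_width: 0.084
```

```bash
python3 look.py 4; python3 - <<'E'
from h import *
crop('scene4','c8',310,120,430,220,6)
crop('wrist4','c9',200,130,440,310,3)
E
```

```text
7.6167 [0.5299 0.1923 0.1736] [[-0.00043875146167782165, 0.9997416696182562, 0.022724469764027547], [-7.990339358494377e-05, 0.022724436830066554, -0.9997417634500442], [-0.9999999005562962, -0.0004404539222656455, 6.991237223580674e-05]] [ 0.5376 -0.067  -3.3908] [0.0317 0.0076 0.0427] 0.08434409407810413
```

View pics/c8.png

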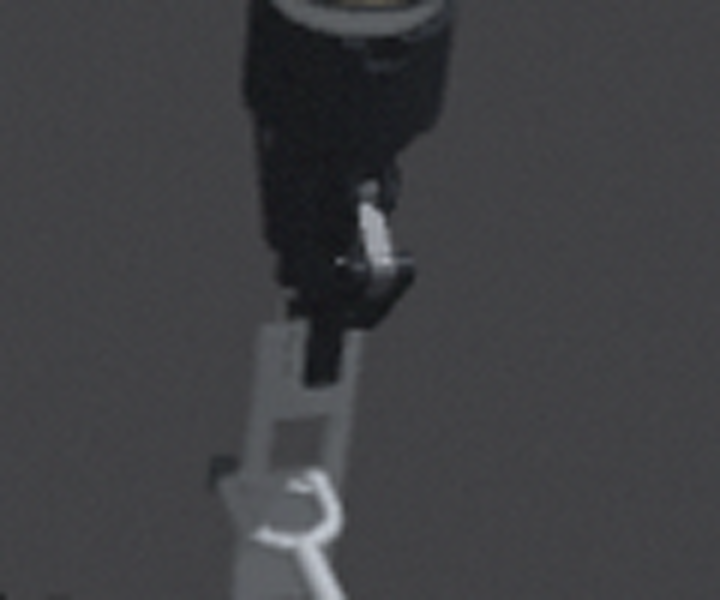

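View pics/c9.png

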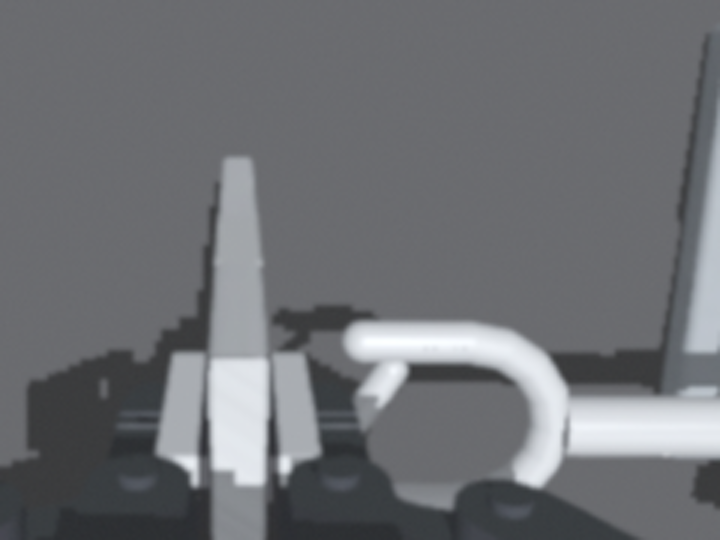

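Call:
servo_tool:
  series:
    - {"travel":[1,-0.5,0],"delta_rot":[0,0,0]}
    - {"travel":[2,-0.5,0],"delta_rot":[0,0,0]}
    - {"travel":[2,0,0],"delta_rot":[0,0,0]}
    - {"travel":[2,0,0],"delta_rot":[0,0,0]}
    - {"travel":[2,0,0],"delta_rot":[0,0,0]}
    - {"travel":[1,0,0],"delta_rot":[0,0,0]}

```text
t: 8.27
position: [0.54, 0.1913, 0.1739]
tcp_rot: [[0.0, 1.0, 0.023], [0.0, 0.023, -1.0], [-1.0, 0.0, -0.0]]
ft_force: [0.2, 0.7, -3.0]
grip_width: 0.085
```

Call:
servo_tool:
  series:
    - {"travel":[1,0,0],"delta_rot":[0,0,0]}
    - {"travel":[1,0,0],"delta_rot":[0,0,0]}
    - {"travel":[1,0,0],"delta_rot":[0,0,0]}
    - {"travel":[1,0,0],"delta_rot":[0,0,0]}

```text
t: 8.6
position: [0.5436, 0.1913, 0.1738]
tcp_rot: [[-0.0, 1.0, 0.023], [-0.0, 0.023, -1.0], [-1.0, -0.0, 0.0]]
ft_force: [-0.2, -0.4, -3.0]
grip_width: 0.081
```

Call:
servo_tool:
  series:
    - {"travel":[1,0,0],"delta_rot":[0,0,0]}
    - {"travel":[1,0,0],"delta_rot":[0,0,0]}
    - {"travel":[1,0,0],"delta_rot":[0,0,0]}
    - {"travel":[1,0,0],"delta_rot":[0,0,0]}

```text
t: 8.93
position: [0.5453, 0.1915, 0.1731]
tcp_rot: [[-0.006, 1.0, 0.023], [0.0, 0.023, -1.0], [-1.0, -0.006, -0.0]]
ft_force: [-6.9, 1.4, -0.8]
grip_width: 0.081
```

Call:
servo_tool:
  series:
    - {"travel":[1,0,0],"delta_rot":[0,0,0]}
    - {"travel":[1,0,0],"delta_rot":[0,0,0]}
    - {"travel":[1,0,0],"delta_rot":[0,0,0]}
    - {"travel":[1,0,0],"delta_rot":[0,0,0]}

```text
t: 9.27
position: [0.5473, 0.1916, 0.1722]
tcp_rot: [[-0.011, 1.0, 0.022], [0.0, 0.022, -1.0], [-1.0, -0.011, -0.0]]
ft_force: [-8.1, 0.2, -1.5]
grip_width: 0.087
```

```bash
python3 look.py 5; python3 - <<'E'
from h import *
crop('wrist5','c10',200,130,440,310,3)
E
```

```text
9.2667 [0.5473 0.1916 0.1722] [[-0.010921411728422856, 0.999688846716217, 0.022426156983716798], [2.4619074537785912e-05, 0.022427763385019343, -0.9997484657769908], [-0.9999403593013733, -0.010918112508379211, -0.00026955425230735695]] [-8.057   0.157  -1.4982] [ 0.1988  1.8137 -0.1837] 0.08713978210007164
```

View pics/c10.png

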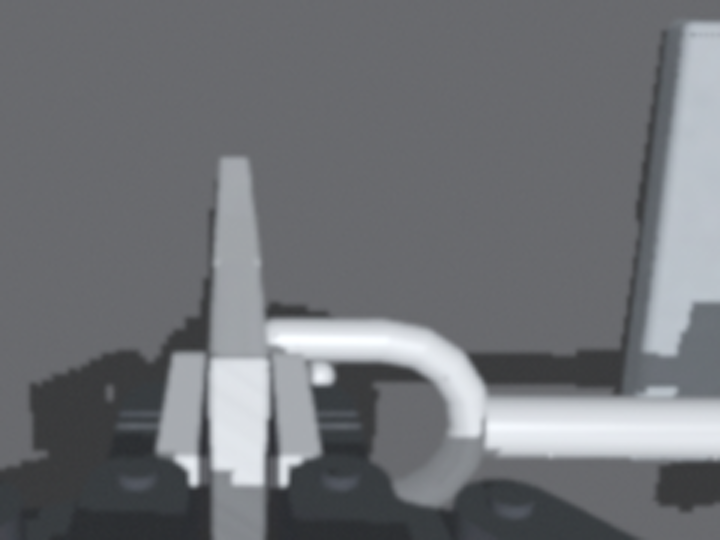

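Contact came at about x=545 mm, as predicted, and the push is about 8 N. I'll keep going slowly.

Call:
servo_tool:
  series:
    - {"travel":[1,0,0],"delta_rot":[0,0,0]}
    - {"travel":[1,0,0],"delta_rot":[0,0,0]}
    - {"travel":[1,0,0],"delta_rot":[0,0,0]}
    - {"travel":[1,0,0],"delta_rot":[0,0,0]}
    - {"travel":[1,0,0],"delta_rot":[0,0,0]}
    - {"travel":[1,0,0],"delta_rot":[0,0,0]}

```text
t: 9.92
position: [0.5529, 0.1923, 0.1715]
tcp_rot: [[-0.012, 1.0, 0.022], [0.002, 0.022, -1.0], [-1.0, -0.012, -0.002]]
ft_force: [-8.4, 4.3, -3.6]
grip_width: 0.085
```

Call:
servo_tool:
  series:
    - {"travel":[1,0,0],"delta_rot":[0,0,0]}
    - {"travel":[1,0,0],"delta_rot":[0,0,0]}
    - {"travel":[1,0,0],"delta_rot":[0,0,0]}
    - {"travel":[1,0,0],"delta_rot":[0,0,0]}
    - {"travel":[1,0,0],"delta_rot":[0,0,0]}
    - {"travel":[1,0,0],"delta_rot":[0,0,0]}

```text
t: 10.42
position: [0.5602, 0.1929, 0.172]
tcp_rot: [[-0.008, 1.0, 0.022], [0.003, 0.023, -1.0], [-1.0, -0.008, -0.003]]
ft_force: [-6.3, 3.8, -4.5]
grip_width: 0.081
```

Call:
servo_tool:
  series:
    - {"travel":[1,0,0],"delta_rot":[0,0,0]}
    - {"travel":[1,0,0],"delta_rot":[0,0,0]}
    - {"travel":[1,0,0],"delta_rot":[0,0,0]}
    - {"travel":[1,0,0],"delta_rot":[0,0,0]}
    - {"travel":[1,0,0],"delta_rot":[0,0,0]}

```text
t: 10.83
position: [0.5662, 0.193, 0.1725]
tcp_rot: [[-0.006, 1.0, 0.023], [0.003, 0.023, -1.0], [-1.0, -0.006, -0.003]]
ft_force: [-4.3, 4.1, -4.0]
grip_width: 0.089
```

```bash
python3 look.py 6; python3 - <<'E'
from h import *
crop('wrist6','c11',200,130,440,310,3)
crop('scene6','c12',310,120,430,220,6)
E
```

```text
10.8333 [0.5662 0.193  0.1725] [[-0.005738075094506045, 0.9997283220120945, 0.022591074810457742], [0.0030104810347249375, 0.022608614596039273, -0.999739859938568], [-0.9999790055286907, -0.005668572389027505, -0.0031393930816296374]] [-4.296   4.0629 -3.9874] [ 0.7977  0.9285 -0.0092] 0.08903156510682272
```

View pics/c11.png

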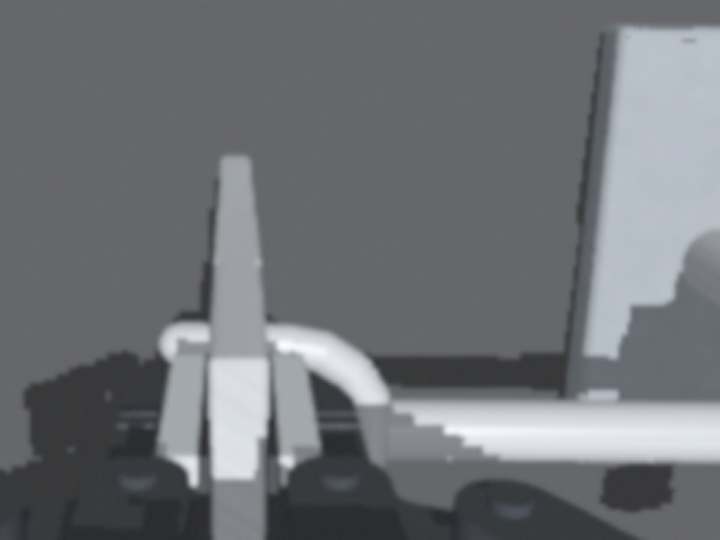

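View pics/c12.png

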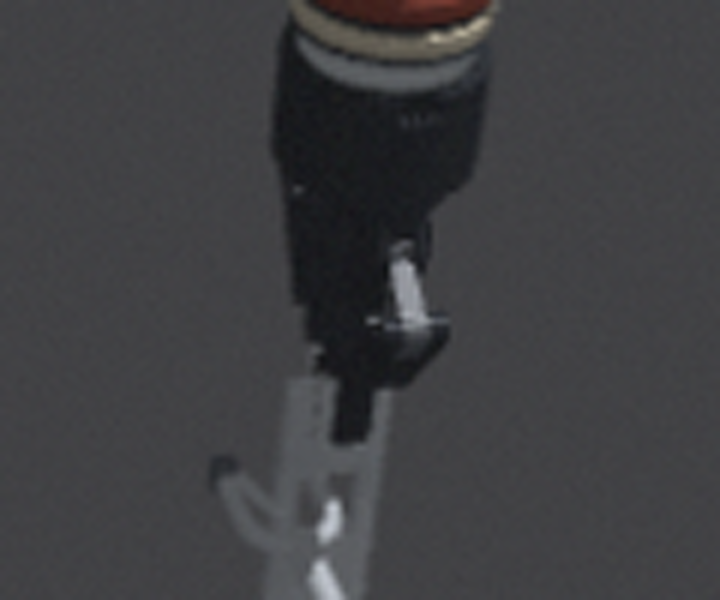

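The nose is through the eye at about (325,520) in the crop, and the strip is pushing the gate inward. I'll go on in smaller steps.

Call:
servo_tool:
  series:
    - {"travel":[1,0,0],"delta_rot":[0,0,0]}
    - {"travel":[1,0,0],"delta_rot":[0,0,0]}
    - {"travel":[1,0,0],"delta_rot":[0,0,0]}
    - {"travel":[1,0,0],"delta_rot":[0,0,0]}
    - {"travel":[1,0,0],"delta_rot":[0,0,0]}
    - {"travel":[1,0,0],"delta_rot":[0,0,0]}

```text
t: 11.48
position: [0.5741, 0.1927, 0.1735]
tcp_rot: [[-0.001, 1.0, 0.023], [0.002, 0.023, -1.0], [-1.0, -0.001, -0.002]]
ft_force: [-2.8, 4.4, -3.4]
grip_width: 0.084
```

Call:
servo_tool:
  series:
    - {"travel":[1,0,0],"delta_rot":[0,0,0]}
    - {"travel":[1,0,0],"delta_rot":[0,0,0]}
    - {"travel":[1,0,0],"delta_rot":[0,0,0]}
    - {"travel":[0.5,0,0],"delta_rot":[0,0,0]}

```text
t: 11.82
position: [0.5781, 0.1922, 0.1738]
tcp_rot: [[-0.0, 1.0, 0.023], [0.002, 0.023, -1.0], [-1.0, -0.0, -0.002]]
ft_force: [-2.2, 4.3, -3.0]
grip_width: 0.082
```

Call:
servo_tool:
  series:
    - {"travel":[0.7,0,0],"delta_rot":[0,0,0]}
    - {"travel":[0.7,0,0],"delta_rot":[0,0,0]}

```text
t: 11.98
position: [0.5807, 0.1904, 0.1743]
tcp_rot: [[0.003, 1.0, 0.024], [-0.002, 0.024, -1.0], [-1.0, 0.003, 0.002]]
ft_force: [-0.7, -1.3, -2.8]
grip_width: 0.085
```

Call:
servo_tool:
  series:
    - {"travel":[0.7,0,0],"delta_rot":[0,0,0]}
    - {"travel":[0.7,0,0],"delta_rot":[0,0,0]}

```text
t: 12.15
position: [0.5817, 0.1903, 0.1741]
tcp_rot: [[0.001, 1.0, 0.023], [-0.002, 0.023, -1.0], [-1.0, 0.001, 0.002]]
ft_force: [-0.6, -0.5, -2.6]
grip_width: 0.084
```

The force dropped at x≈580, so the gate has probably snapped shut. I'll check with the cameras.

Call:
servo_tool:
  series:
    - {"travel":[0,0,0],"delta_rot":[0,0,0]}
    - {"travel":[0,0,0],"delta_rot":[0,0,0]}

```text
t: 12.32
position: [0.5812, 0.1908, 0.1739]
tcp_rot: [[0.0, 1.0, 0.023], [-0.001, 0.023, -1.0], [-1.0, 0.0, 0.001]]
ft_force: [0.1, 0.3, -3.0]
grip_width: 0.081
```

```bash
python3 look.py 7; python3 - <<'E'
from h import *
crop('wrist7','c13',160,150,340,300,4)
crop('scene7','c14',310,140,430,230,6)
crop('top7','c15',180,150,260,220,8)
E
```

```text
12.3167 [0.5812 0.1908 0.1739] [[0.00046185941765377843, 0.9997433980440649, 0.02264784213086669], [-0.0006977631870537479, 0.022648161218973503, -0.9997432540007131], [-0.9999996499061451, 0.0004459380065909389, 0.0007080444062066958]] [ 0.0905  0.3134 -2.9989] [ 0.0559 -0.03    0.0069] 0.08129484537532437
```

View pics/c13.png

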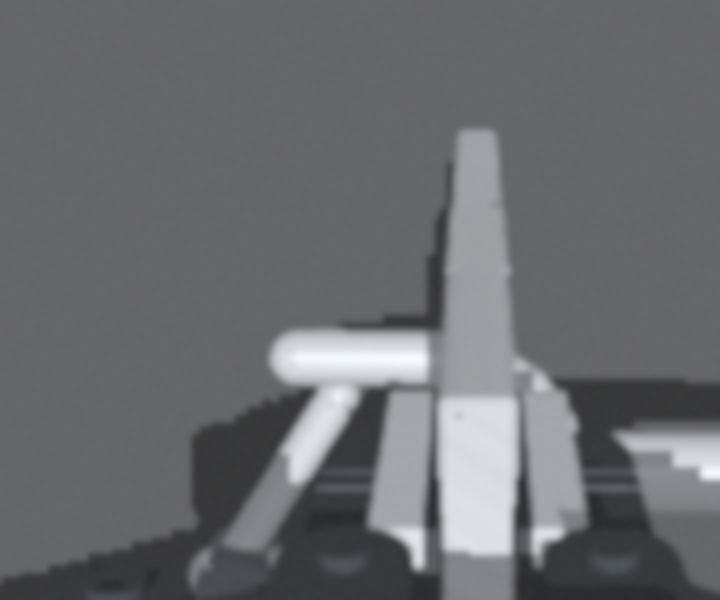

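View pics/c14.png

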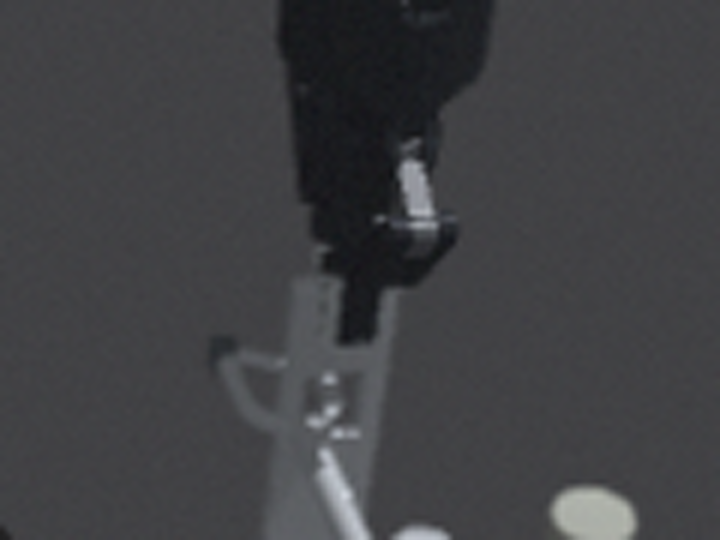

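View pics/c15.png

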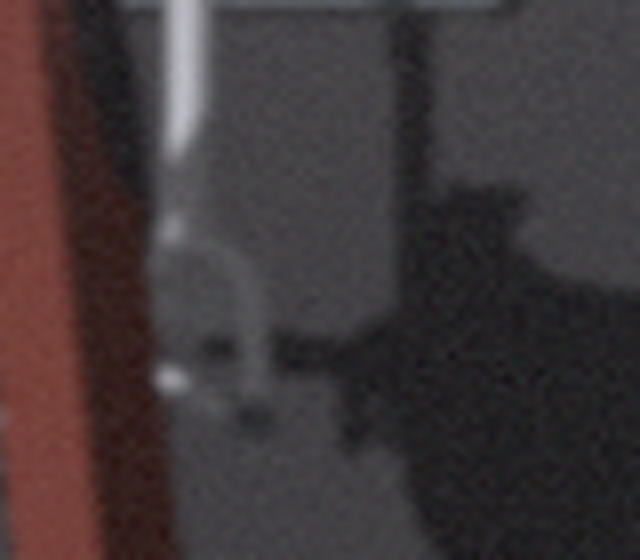

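The wrist crop shows the gate shut again, running from (230,570) to the nose at (340,390), with the strip inside and the force near zero. I'll lower about 12 mm, backing off 2 mm from the bend.

Call:
servo_tool:
  series:
    - {"travel":[-1,0,-1],"delta_rot":[0,0,0]}
    - {"travel":[-1,0,-1.5],"delta_rot":[0,0,0]}
    - {"travel":[0,0,-1.5],"delta_rot":[0,0,0]}
    - {"travel":[0,0,-1.5],"delta_rot":[0,0,0]}
    - {"travel":[0,0,-1.5],"delta_rot":[0,0,0]}
    - {"travel":[0,0,-1],"delta_rot":[0,0,0]}
    - {"travel":[0,0,-1],"delta_rot":[0,0,0]}
    - {"travel":[0,0,0],"delta_rot":[0,0,0]}

```text
t: 13.13
position: [0.5787, 0.1913, 0.1644]
tcp_rot: [[-0.001, 1.0, 0.023], [-0.0, 0.023, -1.0], [-1.0, -0.001, 0.0]]
ft_force: [0.3, -0.9, -3.2]
grip_width: 0.086
```

Call:
servo_tool:
  series:
    - {"travel":[0,0,-0.7],"delta_rot":[0,0,0]}
    - {"travel":[0,0,-0.7],"delta_rot":[0,0,0]}
    - {"travel":[0,0,-0.6],"delta_rot":[0,0,0]}
    - {"travel":[0,0,0],"delta_rot":[0,0,0]}

```text
t: 13.47
position: [0.5788, 0.1913, 0.1627]
tcp_rot: [[-0.0, 1.0, 0.023], [-0.0, 0.023, -1.0], [-1.0, -0.0, 0.0]]
ft_force: [-0.4, -0.3, -2.4]
grip_width: 0.082
```

Call:
servo_tool:
  series:
    - {"travel":[0,0,-0.7],"delta_rot":[0,0,0]}
    - {"travel":[0,0,-0.7],"delta_rot":[0,0,0]}
    - {"travel":[0,0,0],"delta_rot":[0,0,0]}

```text
t: 13.72
position: [0.579, 0.1913, 0.1616]
tcp_rot: [[0.0, 1.0, 0.023], [0.0, 0.023, -1.0], [-1.0, 0.0, -0.0]]
ft_force: [0.3, 0.1, -2.7]
grip_width: 0.083
```

Call:
servo_tool:
  series:
    - {"travel":[0,0,-0.5],"delta_rot":[0,0,0]}
    - {"travel":[0,0,-0.5],"delta_rot":[0,0,0]}
    - {"travel":[0,0,0],"delta_rot":[0,0,0]}

```text
t: 13.97
position: [0.5791, 0.1914, 0.1614]
tcp_rot: [[0.0, 1.0, 0.023], [0.0, 0.023, -1.0], [-1.0, 0.0, -0.0]]
ft_force: [-1.9, -0.8, 2.3]
grip_width: 0.084
```

Call:
servo_tool:
  series:
    - {"travel":[0,0,-0.5],"delta_rot":[0,0,0]}
    - {"travel":[0,0,-0.5],"delta_rot":[0,0,0]}
    - {"travel":[0,0,0],"delta_rot":[0,0,0]}

```text
t: 14.22
position: [0.5791, 0.1914, 0.1613]
tcp_rot: [[0.0, 1.0, 0.023], [0.0, 0.023, -1.0], [-1.0, 0.0, 0.0]]
ft_force: [-3.4, -1.7, 6.9]
grip_width: 0.084
```

It seated at the expected height, with the eye about 12 mm below the bar's centre line. I'll relax the press and open.

Call:
servo_tool:
  series:
    - {"travel":[0,0,0.7],"delta_rot":[0,0,0]}
    - {"travel":[0,0,0.3],"delta_rot":[0,0,0]}
    - {"travel":[0,0,0],"delta_rot":[0,0,0]}

```text
t: 14.47
position: [0.5791, 0.1914, 0.1613]
tcp_rot: [[0.001, 1.0, 0.023], [0.0, 0.023, -1.0], [-1.0, 0.001, -0.0]]
ft_force: [-3.3, -0.8, 5.4]
grip_width: 0.085
```

Call:
servo_tool:
  series:
    - {"travel":[0,0,0],"delta_rot":[0,0,0]}
    - {"travel":[0,0,0],"delta_rot":[0,0,0]}
    - {"travel":[0,0,0],"delta_rot":[0,0,0]}
  fingers: 0.083
  squeeze: 20

```text
t: 14.72
position: [0.5791, 0.1914, 0.1613]
tcp_rot: [[0.001, 1.0, 0.023], [0.0, 0.023, -1.0], [-1.0, 0.001, -0.0]]
ft_force: [-3.6, -1.1, 6.5]
grip_width: 0.084
```

Call:
servo_tool:
  series:
    - {"travel":[0,0,0],"delta_rot":[0,0,0]}
    - {"travel":[0,0,0],"delta_rot":[0,0,0]}
    - {"travel":[0,0,0],"delta_rot":[0,0,0]}
    - {"travel":[0,0,0],"delta_rot":[0,0,0]}
    - {"travel":[0,0,0],"delta_rot":[0,0,0]}
    - {"travel":[0,0,0],"delta_rot":[0,0,0]}
  fingers: 0.5

```text
t: 15.22
position: [0.5789, 0.1913, 0.1601]
tcp_rot: [[-0.0, 1.0, 0.023], [-0.0, 0.023, -1.0], [-1.0, -0.0, 0.0]]
ft_force: [0.8, 0.1, 0.7]
grip_width: 0.497
```

```bash
python3 look.py 8; python3 - <<'E'
from h import *
crop('wrist8','c16',160,150,340,300,4)
crop('scene8','c17',310,140,430,230,6)
E
```

```text
15.2167 [0.5789 0.1913 0.1601] [[-4.3070470680709624e-05, 0.9997367059739563, 0.022945955488447835], [-1.924520643182176e-05, 0.022945954676799763, -0.9997367067351245], [-0.9999999988872782, -4.3500730166079346e-05, 1.8251846215785864e-05]] [0.7599 0.1297 0.6768] [ 0.017  -0.0521 -0.0248] 0.4969486570472836
```

View pics/c16.png

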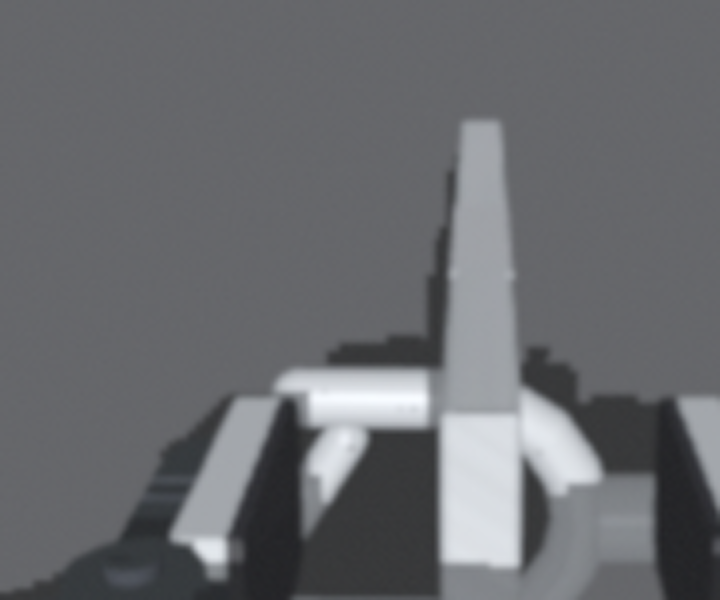

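View pics/c17.png

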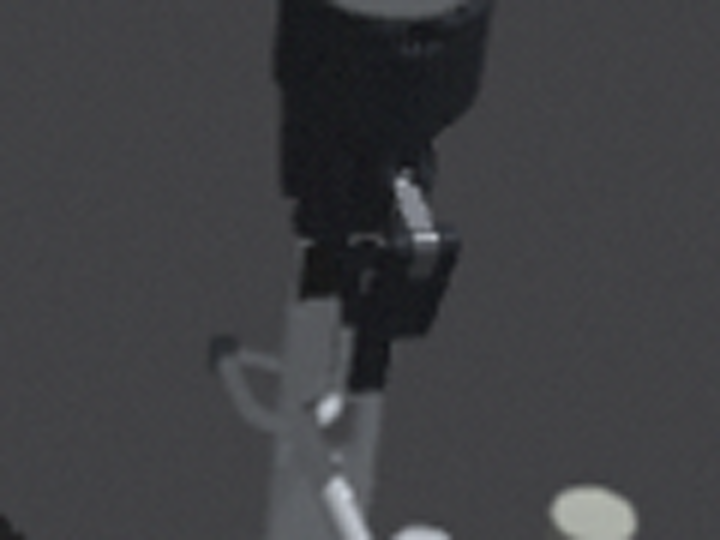

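Released: the coupon hangs centred between the open fingers (u≈480 in the crop) and the gate is shut. I'll withdraw straight up.

Call:
servo_tool:
  series:
    - {"travel":[0,0,3],"delta_rot":[0,0,0]}
    - {"travel":[0,0,8],"delta_rot":[0,0,0]}
    - {"travel":[0,0,14],"delta_rot":[0,0,0]}
    - {"travel":[0,0,16],"delta_rot":[0,0,0]}
    - {"travel":[0,0,16],"delta_rot":[0,0,0]}
    - {"travel":[0,0,16],"delta_rot":[0,0,0]}
    - {"travel":[0,0,12],"delta_rot":[0,0,0]}
    - {"travel":[0,0,5],"delta_rot":[0,0,0]}
    - {"travel":[0,0,0],"delta_rot":[0,0,0]}
    - {"travel":[0,0,0],"delta_rot":[0,0,0]}

```text
t: 16.2
position: [0.5789, 0.1913, 0.2507]
tcp_rot: [[0.0, 1.0, 0.023], [0.0, 0.023, -1.0], [-1.0, 0.0, -0.0]]
ft_force: [-0.2, 0.8, -0.4]
grip_width: 0.502
```

Call:
servo_tool:
  series:
    - {"travel":[-3,0,0],"delta_rot":[0,0,0]}
    - {"travel":[-8,0,0],"delta_rot":[0,0,0]}
    - {"travel":[-16,0,0],"delta_rot":[0,0,0]}
    - {"travel":[-16,0,0],"delta_rot":[0,0,0]}
    - {"travel":[-16,0,0],"delta_rot":[0,0,0]}
    - {"travel":[-16,0,0],"delta_rot":[0,0,0]}
    - {"travel":[-12,0,0],"delta_rot":[0,0,0]}
    - {"travel":[-5,0,0],"delta_rot":[0,0,0]}
    - {"travel":[0,0,0],"delta_rot":[0,0,0]}
    - {"travel":[0,0,0],"delta_rot":[0,0,0]}

```text
t: 17.03
position: [0.487, 0.1913, 0.2504]
tcp_rot: [[0.001, 1.0, 0.023], [-0.0, 0.023, -1.0], [-1.0, 0.001, 0.0]]
ft_force: [0.7, -0.3, -0.4]
grip_width: 0.5
```

```bash
python3 look.py 9; python3 - <<'E'
from h import *
crop('scene9','c18',310,140,430,260,5)
np.set_printoptions(suppress=True,precision=1)
for n in('scene9','wrist9','top9'):
    c=load(n);P=cloud(c)*1000;x,y,z=P[...,0],P[...,1],P[...,2]
    k=(z>30)&(z<200)&(x>560)&(x<600)&(y>150)&(y<235)&(c['range_z']>0)
    for lo in range(50,160,10):
        q=k&(z>=lo)&(z<lo+10)
        if q.sum()>8: print(n,lo,q.sum(),np.median(x[q]),y[q].min(),y[q].max())
    print(n,'max z',z[k].max())
crop('wrist9','c19',200,100,500,320,2)
E
```

```text
17.0333 [0.487  0.1913 0.2504] [[0.0005977487760968968, 0.9997318621536481, 0.023148358283035814], [-1.050136999524042e-05, 0.023148368692756473, -0.9997320405571614], [-0.9999998212930449, 0.0005973455141928112, 2.4335463235246362e-05]] [ 0.699  -0.3099 -0.4389] [-0.0232 -0.0351  0.0451] 0.49965593309951983
scene9 50 37 582.3142410712704 171.18809417630703 202.4232689716851
scene9 60 30 582.9442368278612 171.22932188467422 198.4103348081333
scene9 70 35 582.3860575260502 171.6764049633297 210.6766846139851
scene9 80 31 582.3480834094224 170.6407798384113 209.29840472640615
scene9 90 34 582.2839631262065 170.76208089510004 210.99962916876402
scene9 100 43 581.6919349356555 170.67762158023743 209.8730087590165
scene9 110 31 581.33670922589 170.3673831889159 210.63193932798004
scene9 120 17 581.5632039280597 172.11451158095588 209.85110800233753
scene9 130 38 581.6721949879227 152.0393112733869 210.20289809841276
scene9 140 101 583.0158032461055 152.07528465607194 210.27243583908879
scene9 150 60 581.917569156502 168.95047420007353 208.8294591064995
scene9 max z 189.97252366453299
wris
[... 391 characters left out ...]
 212.28055390206913
wrist9 110 238 575.3492431940623 169.36754637498518 212.00697082707924
wrist9 120 117 574.0638597885891 169.60216057188543 211.9292230331906
wrist9 130 129 573.937312927107 159.6200256585666 211.6515522932575
wrist9 140 594 572.9370524284851 151.89052985188138 211.51934624665742
wrist9 150 259 573.6624627786462 169.97673779603954 211.16004302960363
wrist9 max z 191.7367889713472
top9 90 13 576.4987766532814 171.3835031523471 209.21731228570707
top9 110 19 577.1745525223051 169.88464555917116 203.7596511571446
top9 130 10 580.7204838127977 158.11432879573653 202.75298937979971
top9 140 143 576.7918426483124 151.94694448115712 208.83466917044794
top9 max z 194.0455343618226
```

View pics/c18.png

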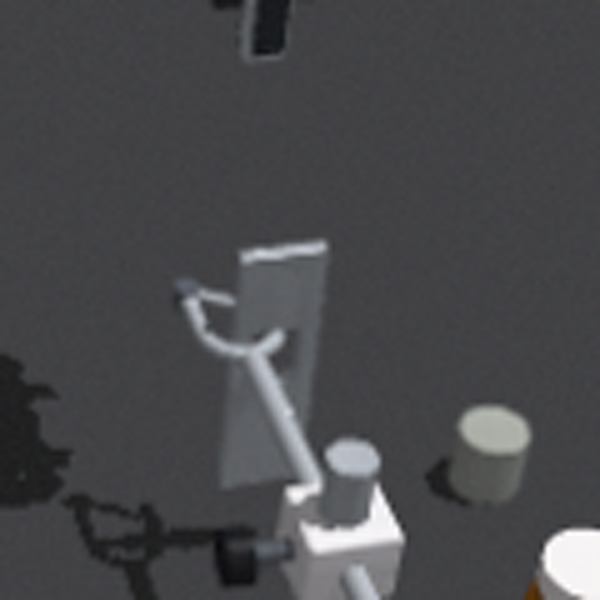

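View pics/c19.png

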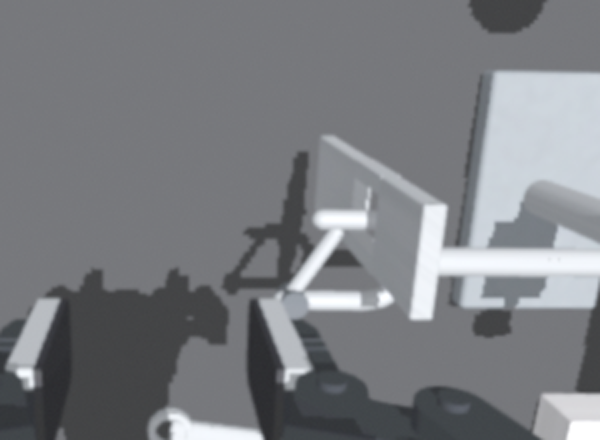

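View pics/scene9.png

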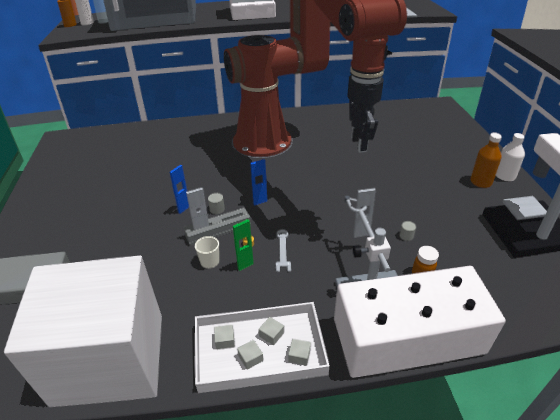

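The coupon hangs upright inside the shut gate, and nothing else has moved.

Call:
servo_tool:
  series:
    - {"travel":[0,0,0],"delta_rot":[0,0,0]}
    - {"travel":[0,0,0],"delta_rot":[0,0,0]}
    - {"travel":[0,0,0],"delta_rot":[0,0,0]}
    - {"travel":[0,0,0],"delta_rot":[0,0,0]}
    - {"travel":[0,0,0],"delta_rot":[0,0,0]}
    - {"travel":[0,0,0],"delta_rot":[0,0,0]}

```text
t: 17.68
position: [0.4869, 0.1913, 0.2504]
tcp_rot: [[-0.0, 1.0, 0.023], [-0.0, 0.023, -1.0], [-1.0, -0.0, 0.0]]
ft_force: [-0.3, 0.7, -0.1]
grip_width: 0.501
```

```bash
python3 - <<'E'
from h import *
a=load('scene9')['frame'][180:250,330:400].astype(int); b=read_camera('scene')['frame'][180:250,330:400].astype(int)
print('diff',abs(a-b).mean())
print(close_job())
E
```

```text
diff 1.1368707482993197
the job is handed in; nothing more can be done
None
```

The slotted coupon is hanging on the snap hook, inside the shut gate and let go. I handed the job in at about 18 s; no verdict is reported.

- **What I did:** I gripped the coupon by its tab, lifted it about 170 mm out of the rack and threaded the nose through its eye. The strip met the gate at x≈545 mm and the gate snapped shut at about 580 mm. The push read about 8–9 N at most. I then lowered the coupon about 12 mm until it seated, pressing with about 10 N, released it and backed away.
- **Hook shift:** I measured the hook at about +10 mm along x, and the contact and snap points matched that.
- **Last checks:** In the pictures the gate is shut and the coupon is upright. The lean across its width is within about 0.03 rad, and it shows no lean the other way. The area around it stayed still between two pictures taken more than 0.6 s apart. The other coupon and the bystanders look unmoved by eye; I did not measure their positions again.
- **Disagreements:** The three cameras differed by up to about 5 mm in x and 3 mm in y. I averaged them and relied on the force readings for contact. The gate angle can't be read directly, so I judged it from the pictures and from the force dropping off.

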